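# Seat the instruments of an implant surgery cassette

## Robot

A 6-joint arm with a two-finger parallel gripper is mounted at the origin on the work surface. World frame = base frame: x ahead of the robot, y to its left, z up, the work surface at z = 0. Lengths are in m, angles in rad, forces in N, time in s.
With the tool pointing down it reaches from about 0.275 to 0.75 m from the base axis. Payload 10.2 kg.
Tool frame: the origin (TCP) lies midway between the tips of the shut fingers; the grasp point (between the pads) lies 19 mm behind it; z points along the fingers, x is the direction in which the jaws open and shut, and the axes are right-handed (so a half turn about z gives the same grasp; the last joint's range is limited). The gripper opens to 88 mm and grips with 3 to 60 N. Pads are 18 mm wide; open, the fingers measure 123 mm over their backs; the gripper's body (75 mm by 187 mm) begins 45 mm behind the grasp point.
Start: joints at [-1.373, 0.313, 1.498, -0, 1.331, -0.223], TCP at [0.214, -0.479, 0.239] pointing down, gripper open.
Joint ranges: [-2.94, 2.94], [-0.97, 2.17], [0.19, 2.56], [-1.23, 4.37], [0.02, 3.11], [-2.88, 2.88]. Speed limits (rad/s): [2.39, 2.39, 3.01, 3.14, 3.14, 3.14].

## Interface

Orientations are given as [roll, pitch, yaw] about the fixed x, y, z axes, in that order (R = Rz(yaw) Ry(pitch) Rx(roll)).
In Python, from cell import * gives the robot as it stands. The module is installed in compiled form; this text tells all that it offers.
- The arm moves only by the tool step_arm, never from a script. Its argument "plan" is a list of rows, each a list of 7 numbers: the gripper's target within -1 to 1 (shut at 1, half-way at 0, fully open at -1), then the shift along the world's x, y, z in m, then the turn, a rotation vector about the world's x, y, z in degrees. A call has 1 to 20 rows; each row shifts and turns the commanded pose from where the row before left it; what a row does not reach is not made up. A row lasts 1/8 s, in which the tool goes at most 62.5 mm and 10.7 degrees, less where a joint would pass 70% of its speed; a pose out of reach is approached as far as the arm can. A call with a gripper value outside its range is refused whole. The fingers move at their own pace and stop on an object; the grip force is fixed at half the most. Time passes only in rows, so rows that do not move let the fingers close. It gives the time, the measured TCP pose, the force and the opening at its end, in the units of the state.
- get_state(): the state, without advancing time (a new reading comes with each control period).
- capture(name): name is "side" or "top"; returns a dict with "image" (400x640x3 uint8, blue, green, red), "K" (3x3 intrinsics, pixels), "origin" and "orientation" of the camera in the world. Camera axes: x right, y down, z forward; pixel columns grow to the right and rows downward; lengths in m; the calibration is good to about 2 mm. A picture is of the moment at which its call begins. There is no depth.
- sign_off(): hands the job in, once; it reports no verdict.
The state is a dict: "clock": time; "joint_positions": joint angles; "dq": joint speeds; "tau": joint torques, N m; "position": TCP position; "tool_rot": TCP orientation; "force": force on the tool from outside, world axes, zero at the start; "torque": the same for the moment, N m; "opening": opening from 0.0 (shut) to 1.0 (fully open).
Only numpy, scipy, OpenCV 4.12 (cv2) and the standard library are available. Lean on these libraries where they do the work, as an engineer would, in place of code of your own. Each camera call takes 0.05 s, during which the arm holds its last target.

## Task

Two instruments in the implant cassette are not seated, so its cover will not close: the blue hand driver stands proud of its grommet, and the handle of the ratchet wrench has sprung up out of its front white clip. With a fingertip, press the blue driver straight down until it is fully home, and press the ratchet handle down until it lies level in its clip, gently and without pulling either of them up. Do not touch the other three hand drivers or the drills, and leave the jaw model and the two implant boxes where they are.

Things in the scene. Friction and masses are not known exactly. Their poses are not given: they have to be found in the camera images.
- cassette: fixed cassette on the bench: red tray 200 mm (its x) by 290 mm (its y), level black deck 45 mm above the bench; origin at the centre of its underside, operator's side -x. Hand drivers stand in a row at x = -62 mm, y = +50, +8, -34, -76 mm (which is where changes); ratchet along x at y = +112 mm, handle to -x; drills in rows at x = +22 and +62 mm. Deck, clips and grommets may be touched
- driver_blue_top (a point): centre of the flat top face of the blue hand driver: knurled blue head 12.4 mm across and 11 mm high, standing upright in a grey silicone grommet (17 mm across, 3 mm high). Fully home, this point is 62 mm above the bench (17 mm above the deck), level with the tops of the other three drivers; at the start it is 7 to 11 mm higher
- driver_blue (a joint): how far the blue driver stands out of its grommet, in m: 0 = fully home, grows upward; it slides straight up and down, held by silicone friction: about 3 N moves it and it stays where it is left; firm stop at 0. The silicone gives about 1 mm at 8 N and springs back
- driver_red: hand driver with red head, same form as the blue one, fully home; origin on its axis at the grommet's top, 14 mm below its head's top
- driver_gold: hand driver with gold-yellow head, same form, fully home; origin as for red
- driver_green: hand driver with green head, same form, fully home; origin as for red
- ratchet_end (a point): point on top of the steel ratchet wrench's handle near its free end, the place to press: nut 11 mm in diameter, 7.5 mm of it either side of this point, 91.5 mm from the hinge axis. Seated, this point is 64.5 mm above the bench; at the start 13 to 22 mm higher. The front white clip (two lugs, tops 67 mm above the bench) is 33 mm from here towards the wrench's head
- ratchet (a joint): angle of the ratchet's handle above level, rad: 0 = seated level in the clip, grows as it rises; hinge axis level through its head, along the cassette's y, 59 mm above the bench, at cassette x = +40 mm. Held by silicone friction: about 3 N at the end moves it and it stays where it is left; firm stop at 0. Beam and silicone give about 1 mm at 8 N and spring back
- drills: sixteen slim drills, points up, standing in coloured grommets in two rows on the deck, up to 42 mm above the deck; fixed to the cassette; origin at the deck's centre, deck height
- jaw_model: loose white plaster jaw model, about 78 x 72 mm, 32 mm high, on the bench on the cassette's -y side; origin at the centre of its underside
- red_box: loose red implant box, 28 x 62 mm, 50 mm high, on the bench on the cassette's +y side; origin at the centre of its underside
- yellow_box: loose yellow implant box, 30 x 60 mm, 22 mm high with an open lid to 45 mm, on the bench on the cassette's +y side; origin at the centre of its underside

How it is judged:
At the end, for the whole second after the job is handed in: the blue driver is home within 1.5 mm and the ratchet handle is within 0.03 rad of level (its end within 3 mm); the other drivers are still home within 1.5 mm, and the jaw model and both boxes are within 10 mm of where they stood (value of joint driver_blue below 0.0015 m and value of joint ratchet below 0.03 rad and distance of each of driver_red, driver_gold, driver_green from where it was at the start of the episode below 0.0015 m and distance of each of jaw_model, red_box, yellow_box from where it was at the start of the episode below 0.01 m); the robot touches nothing.
It fails at once if the blue driver is pulled up (more than 13 mm out of its grommet) or the ratchet handle is pulled up (above 0.27 rad) (value of joint driver_blue above 0.013 m or value of joint ratchet above 0.27 rad).
It fails at once if the blue driver or the ratchet is pressed with more than 30 N (contact force between anything else and driver_blue above 30 N or contact force between anything else and ratchet above 30 N).
It fails at once if another driver is touched (more than 1 N) (contact force between anything else and driver_red above 1 N or contact force between anything else and driver_gold above 1 N or contact force between anything else and driver_green above 1 N).
It fails at once if a drill is touched (more than 1 N) (contact force between anything else and drills above 1 N).
It fails at once if the jaw model or an implant box is moved more than 10 mm (distance of any of jaw_model, red_box, yellow_box from where it was at the start of the episode above 0.01 m).
It also fails if it takes over 40 s, if anything falls off the work surface, if the arm or the gripper's body presses on something with over 40 N, if the wrist force passes 120 N, or if a joint passes its speed limit or range.

## Working session

There is one attempt and no reset: what is moved stays moved. The work goes in short steps, Python scripts to look and compute and a tool call to move; the robot and the scene stay as the last step left them, time stands still between calls to the robot, and variables do not carry over. Pictures are saved under pics/ and viewed, and the job is handed in when it is done.

Besides the shell and the picture viewer there is one more tool, called after ">>>" as a command line: name --pt "numbers of a row" for each row, then --argument value for the rest. step_arm: Moves the arm, as the interface text tells. Its arguments: {"type":"object","properties":{"plan":{"type":"array"}},"required":["plan"]}

```bash
mkdir -p pics; cat > h.py <<'E'
from cell import *
import numpy as np, cv2
from scipy.spatial.transform import Rotation as R
def cap(n,f=None):
    c=capture(n)
    if f: cv2.imwrite('pics/'+f,c['image'])
    return c
def rot(c):
    o=np.array(c['orientation'],float)
    return o if o.shape==(3,3) else R.from_euler('xyz',o).as_matrix()
def ray(c,u,v):
    d=rot(c)@np.linalg.solve(np.array(c['K']),[u,v,1.]); return np.array(c['origin']),d
def onz(c,u,v,z):
    o,d=ray(c,u,v); return o+d*(z-o[2])/d[2]
def tri(c1,p1,c2,p2):
    A=[];b=[];L=[]
    for c,p in((c1,p1),(c2,p2)):
        o,d=ray(c,*p); d/=np.linalg.norm(d); P=np.eye(3)-np.outer(d,d); A.append(P);b.append(P@o)
    x=np.linalg.lstsq(np.vstack(A),np.hstack(b),rcond=None)[0]
    return x,[np.linalg.norm(A[i]@x-b[i]) for i in(0,1)]
def proj(c,X):
    p=np.array(c['K'])@(rot(c).T@(np.array(X)-c['origin'])); return p[:2]/p[2]
E
python3 - <<'E'
from h import *
for n in('side','top'):
    c=cap(n,n+'0.png'); print(n,c['K'],c['origin'],c['orientation'])
print(get_state())
E
```

```text
side [[503.19573271   0.         315.49918154]
 [  0.         503.19573271 193.66496943]
 [  0.           0.           1.        ]] [0.38459025 0.66385472 0.71968572] [-2.34043621 -0.02043754 -2.80746975]
top [[361.50166868   0.         321.14791531]
 [  0.         361.50166868 203.44482294]
 [  0.           0.           1.        ]] [0.43910949 0.0237796  0.74931988] [-2.91979037e+00  1.24089382e-03 -1.57521622e+00]
{'clock': 0.1, 'joint_positions': array([-1.37339535e+00,  3.13394934e-01,  1.49829841e+00, -1.20870110e-06,
        1.33098113e+00, -2.23394043e-01]), 'dq': array([-0.00054099, -0.00063765, -0.00046152,  0.00151918,  0.00176773,
       -0.00013588]), 'tau': array([ 2.21142851e-03, -4.02818406e+01, -2.52639949e+01,  6.94950856e-02,
        3.42777162e-02, -7.08271909e-05]), 'position': array([ 0.21440782, -0.47901047,  0.23824144]), 'tool_rot': array([-3.14135413e+00,  1.05519446e-03, -1.15000090e+00]), 'force': array([-0.17368883, -0.31500915,  0.05540077]), 'torque': array([ 0.01425946, -0.01205732, -0.00355651]), 'opening': 1.0008081892606715}
```

View pics/side0.png

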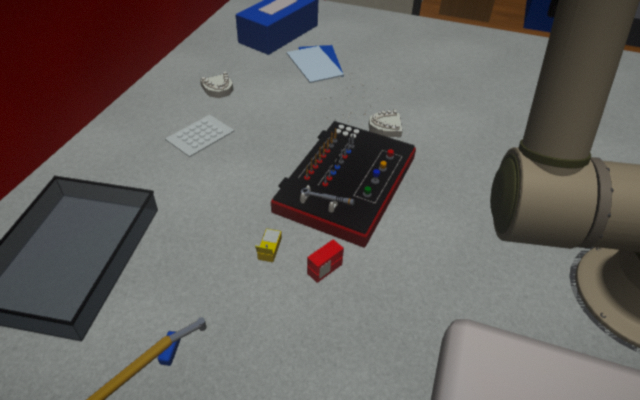

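View pics/top0.png

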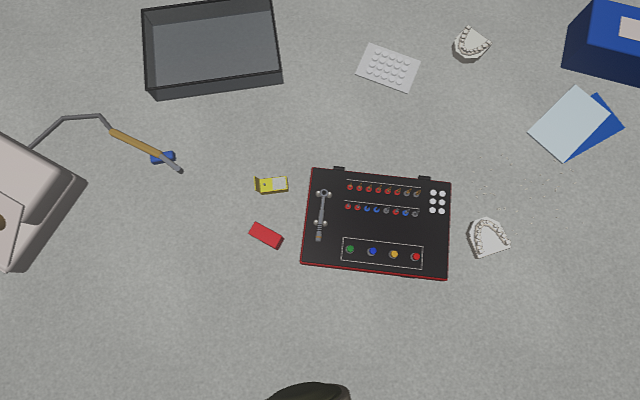

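View zooms.

Side view: the driver row runs from green (368,189) to red (390,152), with the ratchet near (330,197). Top view: green (349,249), blue (372,251), gold (394,254), red (415,256), with the ratchet from (323,192) to (318,238). I'll zoom in next.

```bash
python3 - <<'E'
import cv2
a=cv2.imread('pics/side0.png')[110:250,265:425]; b=cv2.imread('pics/top0.png')[160:285,295:455]
cv2.imwrite('pics/zs.png',cv2.resize(a,None,fx=4.2,fy=4.2,interpolation=cv2.INTER_CUBIC)); cv2.imwrite('pics/zt.png',cv2.resize(b,None,fx=4.5,fy=4.5,interpolation=cv2.INTER_CUBIC))
E
```

```text
(no output)
```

View pics/zs.png

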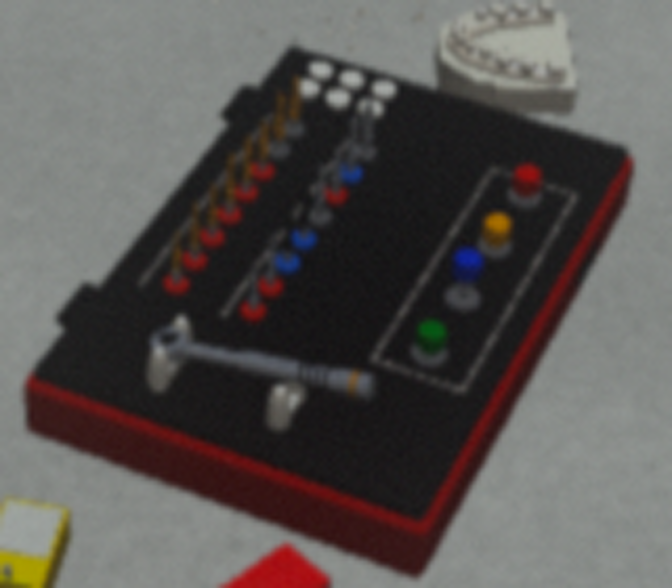

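View pics/zt.png

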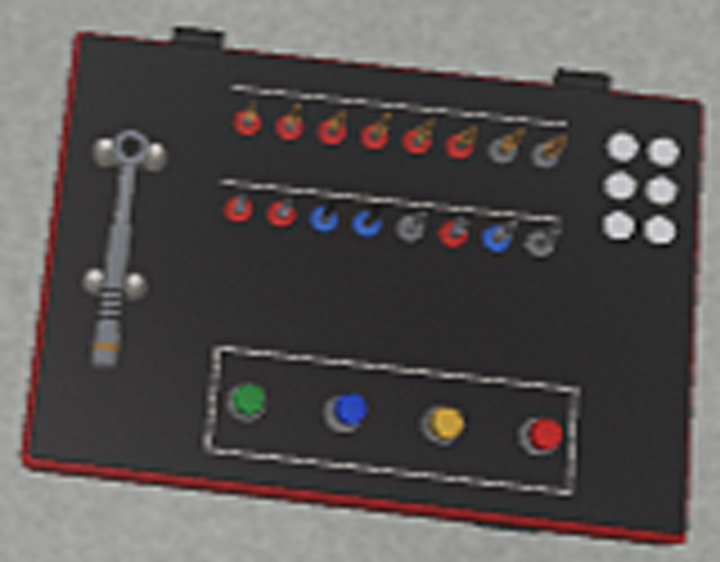

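```bash
cat > m.py <<'E'
from h import *
def blobs(c,view):
    hsv=cv2.cvtColor(c['image'],cv2.COLOR_BGR2HSV)
    g={'green':(50,85),'blue':(110,130),'gold':(15,32),'red':(0,8)}
    roi={'side':(355,140,405,200),'top':(340,240,425,265)}[view]
    out={}
    for n,(a,b) in g.items():
        m=cv2.inRange(hsv,(a,120,70),(b,255,255))
        if n=='red': m|=cv2.inRange(hsv,(172,120,70),(180,255,255))
        M=np.zeros_like(m); x0,y0,x1,y1=roi; M[y0:y1,x0:x1]=m[y0:y1,x0:x1]
        k,l,s,ce=cv2.connectedComponentsWithStats(M)
        if k>1:
            i=1+np.argmax(s[1:,4]); out[n]=(ce[i],s[i])
    return out
E
python3 - <<'E'
from m import *
s=cap('side');t=cap('top')
bs,bt=blobs(s,'side'),blobs(t,'top')
P={}
for n in bt:
    print(n,bs.get(n),bt[n])
    x,e=tri(s,bs[n][0],t,bt[n][0]); P[n]=x; print(n,x.round(4),np.round(e,4),'top on z=.062',onz(t,*bt[n][0],.062 if n!='blue' else .071).round(4),'side .058',onz(s,*bs[n][0],.057 if n!='blue' else .066).round(4))
v=P['green']-P['red']; print(np.linalg.norm(v[:2]),'want .126 yaw',np.degrees(np.arctan2(v[1],v[0]))-90)
E
```

```text
green (array([367.5, 188. ]), array([365, 187,   6,   3,  14], dtype=int32)) (array([349.8125, 248.25  ]), array([347, 246,   7,   6,  32], dtype=int32))
green [ 0.5066 -0.0299  0.0631] [0.0001 0.0001] top on z=.062 [ 0.5068 -0.03    0.062 ] side .058 [ 0.5075 -0.0363  0.057 ]
blue (array([376.13888889, 171.38888889]), array([373, 169,   7,   6,  36], dtype=int32)) (array([372.61904762, 250.0952381 ]), array([369, 247,   8,   7,  42], dtype=int32))
blue [ 0.5016 -0.0717  0.0722] [0.0006 0.0006] top on z=.062 [ 0.5023 -0.0718  0.071 ] side .058 [ 0.5022 -0.0788  0.066 ]
gold (array([383. , 163.6]), array([380, 160,   7,   8,  40], dtype=int32)) (array([394.        , 253.41025641]), array([391, 250,   7,   7,  39], dtype=int32))
gold [ 0.4965 -0.1138  0.0598] [0.0004 0.0004] top on z=.062 [ 0.4967 -0.1133  0.062 ] side .058 [ 0.4966 -0.1171  0.057 ]
red (array([394.92708333, 183.13541667]), array([385, 165,  20,  35,  96], dtype=int32)) (array([416.        , 255.86046512]), array([413, 253,   7,   7,  43], dtype=int32))
red [ 0.4866 -0.1831 -0.0466] [0.0136 0.0136] top on z=.062 [ 0.4919 -0.1546  0.062 ] side .058 [ 0.4609 -0.0683  0.057 ]
0.15448493105934377 want .126 yaw -7.429940796658741
```

Blue lies midway between green and gold, as the layout says it should. The green–red spacing is 125.5 mm against 126 mm given. The red mask in the side view merged with the tray edge, so I ignore it. Next I'll check the ratchet end and the cassette corners against the resulting pose.

```bash
python3 - <<'E'
from m import *
s=cap('side');t=cap('top')
yaw=np.radians(-6.8);ux=np.array([np.cos(yaw),np.sin(yaw),0]);uy=np.array([-np.sin(yaw),np.cos(yaw),0])
b=np.array([.502,-.0717,0]); O=b+.062*ux-.008*uy; print('O',O)
W=lambda x,y,z:O+x*ux+y*uy+np.array([0,0,z])
def end(a,h=.0055): return W(.04-.0915*np.cos(a)+h*np.sin(a)*1,.112,.059+.0915*np.sin(a)+h*np.cos(a))
pts=[(W(x,y,.045)) for x in(-.1,.1) for y in(-.145,.145)]+[end(a) for a in(.14,.24)]+[W(.04,.112,.062)]
print('end',end(.19),end(0))
for n,c,o,f in(('side',s,(265,110),4.2),('top',t,(295,160),4.5)):
    im=cv2.imread('pics/z%s.png'%n[0])
    for X in pts:
        p=(proj(c,X)+.5-np.array(o))*f; cv2.drawMarker(im,tuple(int(q) for q in p),(255,0,255),cv2.MARKER_CROSS,14,1)
    cv2.imwrite('pics/o%s.png'%n[0],im)
    print(n,[proj(c,end(a)).round(1) for a in(0,.14,.24)])
E
```

```text
O [ 0.56261663 -0.08698477  0.        ]
end [0.5274066  0.03000722 0.08168161] [0.52474015 0.03032517 0.0645    ]
side [array([349.4, 206.3]), array([349. , 201.1]), array([348.2, 197.2])]
top [array([318. , 238.8]), array([318. , 237.1]), array([318.1, 235.2])]
```

View pics/os.png

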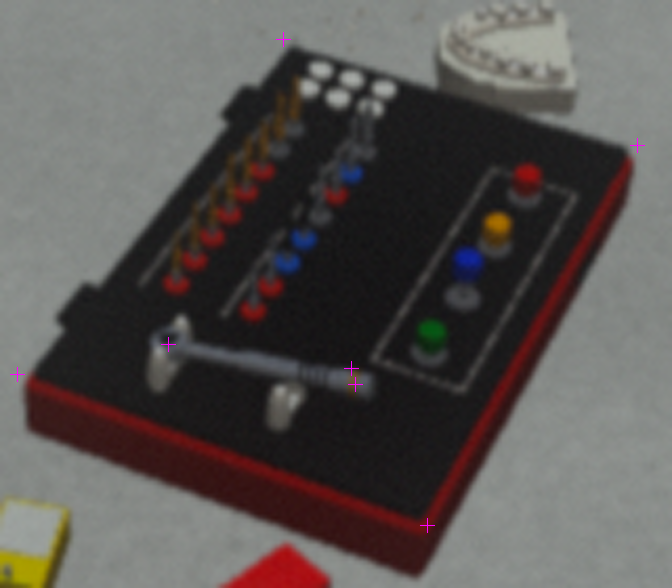

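View pics/ot.png

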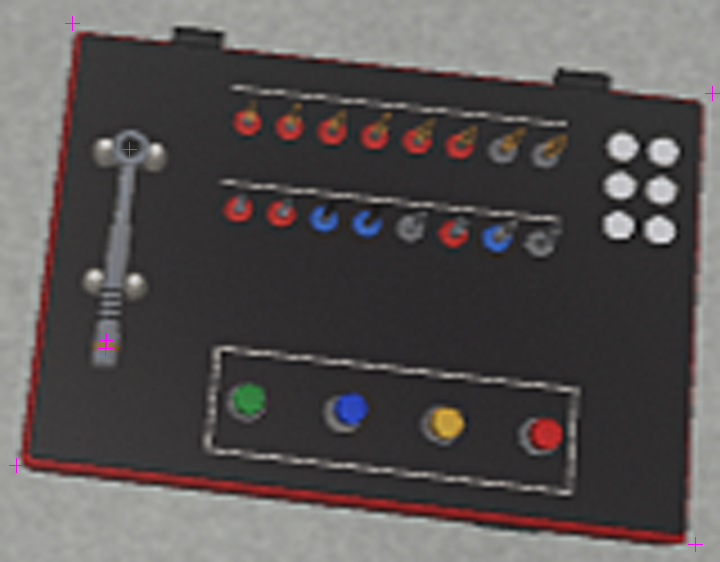

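The overlay fits in both views: the corners land within about 3 mm, and the ratchet head and the end's orange band fall on the markers. The targets are blue at (0.5015, -0.072) and the ratchet end at (0.526, 0.030). I'll shut the gripper, turn the jaw axis across the ratchet and move above blue.

>>> step_arm --pt "1 0.024 0.034 -0.005 0 0 -2.6" --pt "1 0.024 0.034 -0.005 0 0 -2.6" --pt "1 0.024 0.034 -0.005 0 0 -2.6" --pt "1 0.024 0.034 -0.005 0 0 -2.6" --pt "1 0.024 0.034 -0.005 0 0 -2.6" --pt "1 0.024 0.034 -0.005 0 0 -2.6" --pt "1 0.024 0.034 -0.005 0 0 -2.6" --pt "1 0.024 0.034 -0.005 0 0 -2.6" --pt "1 0.024 0.034 -0.005 0 0 -2.6" --pt "1 0.024 0.034 -0.005 0 0 -2.6" --pt "1 0.024 0.034 -0.005 0 0 -2.6" --pt "1 0.024 0.034 -0.005 0 0 -2.6" --pt "1 0 0 0 0 0 0" --pt "1 0 0 0 0 0 0"

```text
clock: 2.05
position: [0.5022, -0.0716, 0.1787]
tool_rot: [3.141, -0.0, -1.694]
force: [0.2, 0.5, -0.3]
opening: 0.007
```

>>> step_arm --pt "1 0 0 -0.02 0 0 0" --pt "1 0 0 -0.02 0 0 0" --pt "1 0 0 -0.02 0 0 0" --pt "1 0 0 -0.02 0 0 0" --pt "1 0 0 -0.008 0 0 0" --pt "1 0 0 0 0 0 0"

```text
clock: 2.8
position: [0.5023, -0.0718, 0.0909]
tool_rot: [3.141, 0.0, -1.695]
force: [0.6, 0.4, 0.4]
opening: 0.007
```

```bash
python3 - <<'E'
from h import *
print(get_state()['position'],get_state()['force'])
a=cap('side')['image'][80:250,265:465]; cv2.imwrite('pics/s1.png',cv2.resize(a,None,fx=3.5,fy=3.5,interpolation=cv2.INTER_CUBIC))
E
```

```text
[ 0.50228    -0.07176372  0.09085598] [0.58718293 0.43918816 0.35583097]
```

View pics/s1.png

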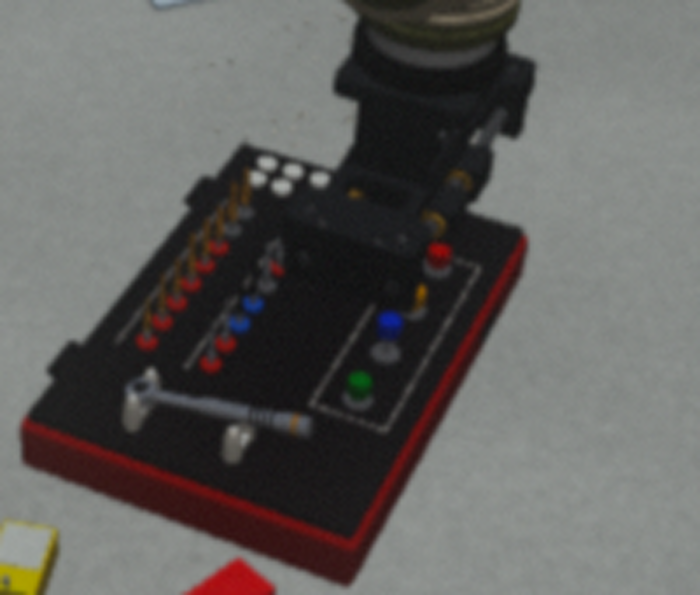

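The shut fingers hang just above the blue head, which is at zoom (390,323). The gripper is clear of everything. I'll check where the TCP projects.

```bash
python3 - <<'E'
from h import *
c=cap('side');p=get_state()['position'];q=(proj(c,p)+.5-[265,80])*3.5;print(q,(proj(c,[p[0],p[1],.071])+.5-[265,80])*3.5)
im=np.clip(c['image'][120:190,340:430].astype(float)*2.5,0,255).astype(np.uint8); im=cv2.resize(im,None,fx=7,fy=7,interpolation=cv2.INTER_CUBIC)
cv2.drawMarker(im,tuple(int(v) for v in (proj(c,p)+.5-[340,120])*7),(255,0,255)); cv2.imwrite('pics/s2.png',im)
E
```

```text
[391.37272464 294.75175082] [387.52734981 322.68889693]
```

View pics/s2.png

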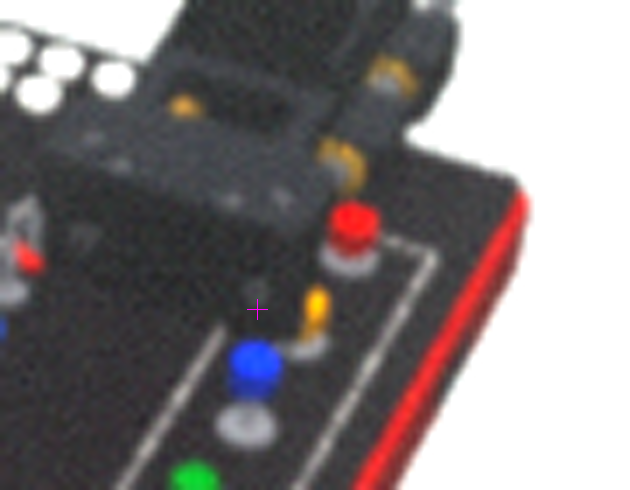

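Aligned. Now I'll press slowly.

>>> step_arm --pt "1 -0.0005 0 -0.008 0 0 0" --pt "1 0 0 -0.005 0 0 0" --pt "1 0 0 -0.002 0 0 0" --pt "1 0 0 -0.002 0 0 0" --pt "1 0 0 -0.002 0 0 0" --pt "1 0 0 -0.002 0 0 0" --pt "1 0 0 -0.002 0 0 0" --pt "1 0 0 -0.002 0 0 0" --pt "1 0 0 -0.001 0 0 0"

```text
clock: 4.03
position: [0.502, -0.0712, 0.0646]
tool_rot: [-3.141, 0.0, -1.695]
force: [-0.9, 0.6, 3.2]
opening: 0.008
```

Contact at about 3 N, the friction force. I'll carry on.

>>> step_arm --pt "1 0 0 -0.001 0 0 0" --pt "1 0 0 -0.001 0 0 0" --pt "1 0 0 -0.0005 0 0 0" --pt "1 0 0 0 0 0 0"

```text
clock: 4.53
position: [0.502, -0.0712, 0.0622]
tool_rot: [-3.141, 0.0, -1.695]
force: [0.8, -0.5, 1.9]
opening: 0.003
```

>>> step_arm --pt "1 0 0 -0.0005 0 0 0" --pt "1 0 0 -0.0005 0 0 0" --pt "1 0 0 0 0 0 0"

```text
clock: 4.9
position: [0.502, -0.0712, 0.0615]
tool_rot: [-3.141, -0.0, -1.695]
force: [-1.5, 1.2, 6.5]
opening: 0.007
```

>>> step_arm --pt "1 0 0 -0.0005 0 0 0" --pt "1 0 0 0 0 0 0"

```text
clock: 5.15
position: [0.5021, -0.0712, 0.0612]
tool_rot: [-3.141, -0.0, -1.694]
force: [-1.6, 0.6, 9.0]
opening: 0.003
```

The force climbs steeply (6.5 to 9 N in 0.3 mm) at z = 0.0612, so it is on the stop. I'll lift and move over the ratchet end.

>>> step_arm --pt "1 0 0 0.004 0 0 0" --pt "1 0 0 0.016 0 0 0" --pt "1 0 0 0.03 0 0 0" --pt "1 0 0 0.03 0 0 0" --pt "1 0.006 0.025 0 0 0 0" --pt "1 0.006 0.025 0 0 0 0" --pt "1 0.006 0.025 0 0 0 0" --pt "1 0.006 0.026 0 0 0 0" --pt "1 0 0 -0.02 0 0 0" --pt "1 0 0 -0.015 0 0 0" --pt "1 0 0 0 0 0 0"

```text
clock: 6.52
position: [0.5254, 0.0296, 0.1051]
tool_rot: [3.14, 0.0, -1.695]
force: [1.3, 0.6, 0.7]
opening: 0.002
```

```bash
python3 - <<'E'
from m import *
c=cap('side');p=get_state()['position'];print(p)
b=blobs(c,'side'); print(b.get('blue'),[onz(c,*b[n][0],.06).round(4) for n in('green','blue','gold') if n in b])
im=np.clip(c['image'][120:240,290:430].astype(float)*1.6,0,255).astype(np.uint8); im=cv2.resize(im,None,fx=5,fy=5,interpolation=cv2.INTER_CUBIC)
cv2.drawMarker(im,tuple(int(v) for v in (proj(c,p)+.5-[290,120])*5),(255,0,255)); cv2.imwrite('pics/s3.png',im)
E
```

```text
[0.52588078 0.02951941 0.10583537]
(array([375.54285714, 175.82857143]), array([373, 173,   6,   8,  35], dtype=int32)) [array([ 0.5065, -0.0328,  0.06  ]), array([ 0.5011, -0.0724,  0.06  ]), array([ 0.496 , -0.1132,  0.06  ])]
```

View pics/s3.png

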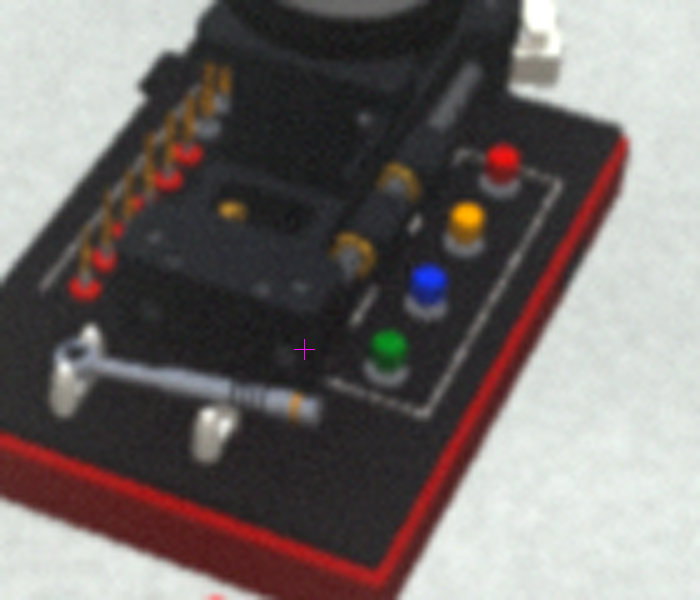

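Blue now sits level with its neighbours and its grommet gap is gone, so it is home. I'll press the ratchet.

>>> step_arm --pt "1 0 0.001 -0.012 0 0 0" --pt "1 0 0 -0.004 0 0 0" --pt "1 0 0 -0.003 0 0 0" --pt "1 0 0 -0.003 0 0 0" --pt "1 0 0 -0.003 0 0 0" --pt "1 0 0 -0.003 0 0 0" --pt "1 0 0 -0.003 0 0 0" --pt "1 0 0 0 0 0 0"

```text
clock: 7.58
position: [0.5259, 0.0308, 0.0745]
tool_rot: [3.141, 0.0, -1.695]
force: [-1.5, -0.2, 1.1]
opening: 0.004
```

>>> step_arm --pt "1 0 0 -0.002 0 0 0" --pt "1 0 0 -0.002 0 0 0" --pt "1 0 0 -0.002 0 0 0"

```text
clock: 7.95
position: [0.5259, 0.0308, 0.0686]
tool_rot: [3.142, 0.0, -1.695]
force: [-1.9, 0.4, 2.0]
opening: 0.006
```

```bash
python3 - <<'E'
from m import *
c=cap('side');s=get_state();p=s['position'];print(p,s['force'])
im=np.clip(c['image'][120:240,290:430].astype(float)*2,0,255).astype(np.uint8); im=cv2.resize(im,None,fx=5,fy=5,interpolation=cv2.INTER_CUBIC)
cv2.drawMarker(im,tuple(int(v) for v in (proj(c,p)+.5-[290,120])*5),(255,0,255)); cv2.imwrite('pics/s4.png',im)
E
```

```text
[0.52582652 0.03078827 0.0683441 ] [-2.12163201  0.02895703  2.47437104]
```

View pics/s4.png

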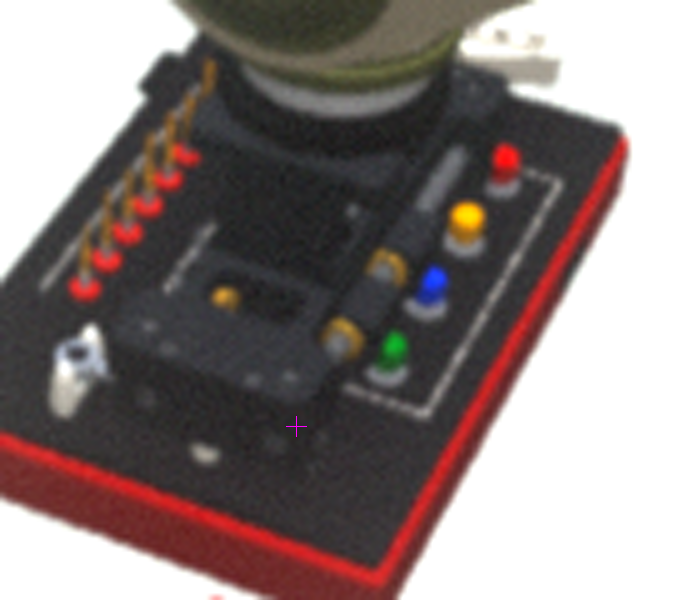

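The gripper hides the nut and contact is about 2.5 N. I'll carry on down to the stop in small steps.

>>> step_arm --pt "1 0 0 -0.001 0 0 0" --pt "1 0 0 -0.001 0 0 0" --pt "1 0 0 -0.001 0 0 0" --pt "1 0 0 -0.001 0 0 0" --pt "1 0 0 0 0 0 0"

```text
clock: 8.62
position: [0.526, 0.0308, 0.0647]
tool_rot: [-3.142, 0.0, -1.695]
force: [-1.7, 0.8, 1.1]
opening: 0.005
```

>>> step_arm --pt "1 0 0 -0.0005 0 0 0" --pt "1 0 0 -0.0005 0 0 0" --pt "1 0 0 0 0 0 0"

```text
clock: 9.0
position: [0.526, 0.0308, 0.0639]
tool_rot: [-3.141, -0.0, -1.695]
force: [-2.5, 0.6, 5.7]
opening: 0.003
```

>>> step_arm --pt "1 0 0 -0.0005 0 0 0" --pt "1 0 0 0 0 0 0"

```text
clock: 9.25
position: [0.526, 0.0308, 0.0636]
tool_rot: [-3.141, -0.0, -1.694]
force: [-3.0, 0.5, 7.0]
opening: 0.008
```

On the stop at about 7 N. I'll lift, withdraw well clear and look.

>>> step_arm --pt "1 0 0 0.004 0 0 0" --pt "1 0 0 0.016 0 0 0" --pt "1 0 0 0.04 0 0 0" --pt "1 0 0 0.05 0 0 0" --pt "1 0 0 0.03 0 0 0" --pt "1 -0.02 -0.045 0.01 0 0 0" --pt "1 -0.02 -0.045 0.01 0 0 0" --pt "1 -0.02 -0.045 0.01 0 0 0" --pt "1 -0.02 -0.045 0 0 0 0" --pt "1 -0.02 -0.045 0 0 0 0" --pt "1 -0.02 -0.045 0 0 0 0" --pt "1 0 -0.05 0 0 0 0" --pt "1 0 -0.05 0 0 0 0" --pt "1 0 0 0 0 0 0" --pt "1 0 0 0 0 0 0"

```text
clock: 11.12
position: [0.4059, -0.3387, 0.2337]
tool_rot: [-3.141, -0.0, -1.695]
force: [0.2, 0.9, 0.5]
opening: 0.005
```

```bash
python3 - <<'E'
from m import *
s=cap('side');t=cap('top');st=get_state();print(st['position'],st['force'])
for n,c,v in(('side',s,0),('top',t,0)):
    print(n,{k:(b[0].round(1),b[1][2:]) for k,b in blobs(c,n).items()})
b1,b2=blobs(s,'side'),blobs(t,'top')
for n in('green','blue','gold'):
    if n in b1 and n in b2: print(n,tri(s,b1[n][0],t,b2[n][0]))
# boxes/jaw: image difference vs. start
for n,c,o,w in(('side',s,(265,110,160,140),4.2),('top',t,(295,160,160,125),4.5)):
    x,y,a,b=o; im=c['image'][y:y+b,x:x+a]; cv2.imwrite('pics/f%s.png'%n[0],cv2.resize(im,None,fx=w,fy=w,interpolation=cv2.INTER_CUBIC))
t0=cv2.imread('pics/top0.png'); d=cv2.absdiff(t0,t['image']).max(2)
for nm,(x0,y0,x1,y1) in dict(jaw=(462,210,515,262),red=(245,218,288,252),yel=(252,172,292,196)).items(): print(nm,d[y0:y1,x0:x1].max(),(d[y0:y1,x0:x1]>40).sum())
E
```

```text
[ 0.40617955 -0.33821785  0.233742  ] [-0.10084042  0.22470542 -0.03227259]
side {'green': (array([367.2, 188.1]), array([ 5,  3, 12], dtype=int32)), 'blue': (array([375.5, 175.6]), array([ 6,  7, 33], dtype=int32)), 'gold': (array([383.1, 163.6]), array([ 7,  7, 38], dtype=int32)), 'red': (array([395. , 183.1]), array([20, 35, 93], dtype=int32))}
top {'green': (array([349.7, 248.3]), array([ 6,  6, 31], dtype=int32)), 'blue': (array([371.9, 250.8]), array([ 7,  7, 42], dtype=int32)), 'gold': (array([394. , 253.4]), array([ 7,  7, 39], dtype=int32)), 'red': (array([416. , 255.9]), array([ 7,  7, 43], dtype=int32))}
green (array([ 0.50681309, -0.02973421,  0.06282935]), [np.float64(0.00019066308658369425), np.float64(0.00019066308658393462)])
blue (array([ 0.50150038, -0.07193058,  0.06097789]), [np.float64(0.0003509463714227267), np.float64(0.00035094637142273614)])
gold (array([ 0.49642127, -0.11377035,  0.05974772]), [np.float64(0.0004441569650609568), np.float64(0.00044415696506117536)])
jaw 3 0
red 4 0
yel 3 0
```

View pics/fs.png

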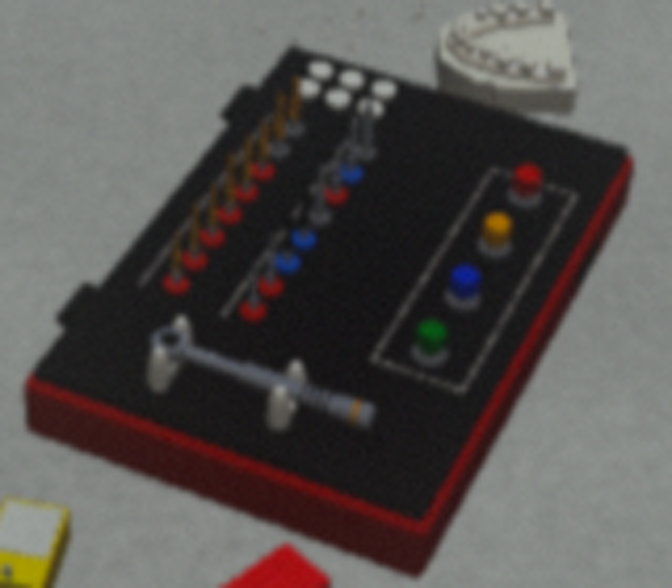

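View pics/ft.png

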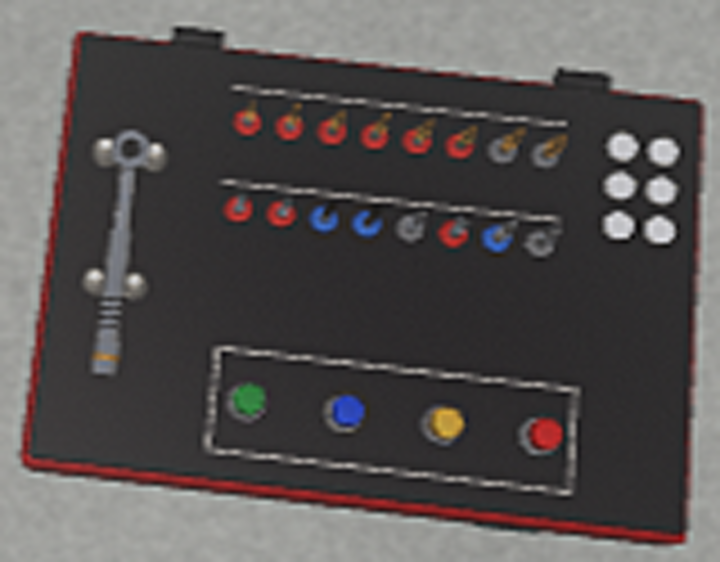

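Blue is level with its neighbours. The ratchet lies between the lugs, with its end at side pixel (349.5,207.6) against (349.4,206.3) predicted for level. The arm is clear, so I'll hand in.

```bash
python3 -c "
from cell import *
print(sign_off())"
```

```text
the job is handed in; nothing more can be done
None
```

I pressed the blue driver and the ratchet handle down to their stops with the shut fingertips, withdrew the arm clear of everything and handed the job in at about 11 s. The sign-off gives no verdict.

- **Blue driver:** the last reading on the stop was 9 N, with the fingertip at z = 61.2 mm. Afterwards its head measured 61.0 mm high, between green at 62.8 mm and gold at 59.7 mm. It read 72.2 mm at the start.
- **Ratchet:** the last reading on the stop was 7 N, with the fingertip at z = 63.6 mm. In the side view the handle lies between the front clip's lugs. Its end is about 1.3 px from where it should appear when level, roughly 2 to 3 mm by eye and on the low side. I took this as image error because the stop is firm.
- **Everything else:** the jaw model and both boxes showed no change in the top view. Green, gold and red did not move, and no drill looks disturbed.
- **Failed check:** my side-view colour mask for the red driver merged with the tray edge. I checked red only by its unchanged position in the top view and by eye in the side view.

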